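# Loosen the knurled collar and swing the clamp arm off the tube

### The arm

A 7-joint arm with a two-finger parallel gripper is mounted at the origin on a cart in front of the work surface, level with it; the furniture and walls round the work are solid. World frame = base frame: x ahead of the robot, y to its left, z up, the work surface at z = 0. Lengths are in m, angles in rad, forces in N, time in s.
With the tool pointing down it reaches from about 0.35 to 0.9 m from the base axis. Payload 19.9 kg.
Tool frame: the origin (TCP) lies at the very end of the fingers, on their centre line; the grasp point (between the pads) lies 19 mm behind it; z points along the fingers, y is the direction in which the jaws open and shut (so a half turn about z gives the same grasp; the last joint's range is limited). The gripper opens to 94 mm and grips with 3 to 60 N. Pads are 16 mm wide; open, the fingers measure 119 mm over their backs; the gripper's body (75 mm by 177 mm) begins 78 mm behind the grasp point.
Start: joints at [-1.232, 0.417, -0.01, 1.614, 0.005, 1.111, -0.053], TCP at [0.232, 0.58, 0.205] pointing down, gripper open.
Joint ranges: [-2.81, 2.81], [-0.39, 2.02], [-1.27, 1.25], [0.06, 2.57], [-1.19, 4.33], [0.19, 2], [-2.82, 2.82]. Speed limits (rad/s): [1.89, 1.89, 2.39, 2.39, 3.01, 3.01, 3.01].

### API

Orientations are given as [roll, pitch, yaw] about the fixed x, y, z axes, in that order (R = Rz(yaw) Ry(pitch) Rx(roll)).
In Python, from station import telemetry, imaging, workorder gives the robot as it stands.
- The arm moves only by the shell command python3 -m creep 'ROWS' [OPENING] [FORCE]. ROWS is JSON, a list of rows, each a list of 2 entries, a list of its own where there are three numbers: the shift along the world's x, y, z in mm, then the turn about the world's z in degrees. In form: [[[tx, ty, tz], yaw], ...]. A call has 1 to 5 rows; each row is the pose to reach, as a shift and turn from the pose measured when the call began; what a row does not reach only later rows make up. A row lasts 1/12 s, in which the tool goes at most 41.7 mm and 7.16 degrees, less where a joint would pass 70% of its speed; a pose out of reach is approached as far as the arm can. A call with a gripper value outside its range is refused whole. OPENING is the opening in per cent of the stroke, from 0 (shut) to 100 (fully open), set as the call begins (- or left out, the last holds). The fingers move at their own pace and stop on an object; FORCE is the grip in N (left out, the last holds). Time passes only in rows, so rows that repeat a pose let the fingers close. It gives the time, the measured TCP pose, the force and the opening at its end, in the units of the state.
- telemetry.state(): the state, without advancing time (a new reading comes with each control period).
- imaging.capture(name): name is "scene" or "top" or "wrist"; returns (picture, depth): 420x560x3 uint8, red, green, blue; 420x560 float32, m along the optical axis (not along the pixel's ray), 0 where there is no reading.
- imaging.calibration(name): a dict with "camera_matrix" (3x3 intrinsics, pixels), "xyz" and "orientation" of the camera in the world. Camera axes: x right, y down, z forward; pixel columns grow to the right and rows downward; lengths in m; the calibration is good to about 2 mm. The wrist camera is an equidistant fisheye: a pixel r from the principal point sees the ray r / f radians off the axis. A picture is of the moment at which its call begins: read the wrist's pose just before it. calibration takes no time and is no camera call; for the wrist camera it gives the pose at the moment of the call.
- workorder.hand_in(): hands the job in, once; it reports no verdict.
Trained networks look in the newest picture that a camera, given by its name, has taken for a name from the list of things; names that differ only in an ending like _2 or _b are one class to them, and where a whole thing is asked for, a point or a joint stands for the part that bears it (a point fixed in the world has none). Each returns a list of dicts, best first, with "score" (0 to 1); they miss things now and then, are a little off and sometimes report something else, mostly with a low value. They report only what shows in the picture. A call takes as long as a camera call. They do not tell look-alikes from the thing itself.
- imaging.regions_of(thing, camera): "pixels" (420x560 bool, what is visible of it) and "position" ([column, row] in pixels, amid what is visible of it).
- imaging.spot_point(thing, camera): "position" ([column, row] in pixels: a listed point, or the origin of a listed thing).
The state is a dict: "clock": time; "joint_positions": joint angles; "qvel": joint speeds; "tau": joint torques, N m; "position": TCP position; "tool_rot": TCP orientation; "ft_force": force on the tool from outside, world axes, zero at the start; "ft_torque": the same for the moment, N m; "opening": opening from 0.0 (shut) to 1.0 (fully open).
Only numpy, scipy, OpenCV 4.12 (cv2) and the standard library are available. Lean on these libraries where they do the work, as an engineer would, in place of code of your own. Each camera call takes 0.05 s, during which the arm holds its last target.

### The job

Free the copper tube in the swing clamp: roll a fingertip along the rim of the brass knurled collar to loosen it counter-clockwise by two full turns, until the red line is back beside the white index line for the second time (to within an eighth of a turn or less). Only then push the clamp arm aside, away from the robot (it has a black peg to push against), until it stands about square to where it was, well off the tube. Use only the outside of the fingers: do not pinch the collar, the arm or its peg between them, lift nothing, leave the tube lying in its vee block and the other things where they are.

Things in the scene. Friction and masses are not known exactly. Their poses are not given: they have to be found in the camera images.
- stand: the swing clamp, bolted down: blue base plate (x from -50 to 50 mm, y from -55 to 135 mm, 12 mm thick) with a fixed upright steel stud (16 mm across, top 92.5 mm above the worktop, nothing above it). Origin at worktop height under the stud, z up; +y runs along the plate to the vee block, +x roughly away from the robot. A white index line on the stud's top points to +y.
- collar_centre (a point): centre of the brass knurled collar round the stud: 51 mm outer diameter, 20 mm high (60 to 80 mm above the worktop at the start; rises 2 mm a turn), 24 upright ridges round its rim, on its top a red line, beside the white line at the start and after each full turn. The arm's flat top below is at 56.5 mm; above that a fingertip can run right round the rim: only the peg, 115 mm out, is as high.
- collar (a joint): angle by which the collar has been loosened, rad: 0 at the start (tight), grows as it turns counter-clockwise seen from above, 6.283 a turn. It turns stiffly (0.04 N m, about 2 N at the rim), driven by friction of a finger on its rim, stays where it is left, no stop until just over three turns.
- clamp_arm (a joint): angle of the aluminium clamp arm (20 mm wide, 12 mm thick, top 56.5 mm above the worktop, 124 mm long from the stud's axis), rad: 0 to 0.15 at the start, 0 when it lies along the stand's +y over the tube, growing as it swings clockwise seen from above towards the stand's +x; stop at 1.65. About 2 N at the peg moves it; it stays where it is left.
- peg (a point): point on the axis of the black upright push peg at the arm's outer end, 75 mm above the worktop: the peg is 14 mm across, 56.5 to 88 mm above the worktop, 115 mm from the stud's axis, about which it turns with the arm. Touching opposite sides of the peg, or both side faces of the arm, at once counts as pinching (colliders clamp_arm_c4 to c7 are the peg's quarters, c2 and c3 the arm's side faces).
- tube_centre (a point): centre of the copper tube, 16 mm diameter, 100 mm long (along the stand's x), lying loose in the vee block; its top is 39 mm above the worktop.
- vee (a point): where the tube's centre lies when it rests in the dark steel vee block, 85 mm from the stud's axis along the stand's +y, 31 mm above the worktop.
- rim_0: quarter 0 of the collar's ridged rim (turns with the collar; origin on the collar's axis at worktop height). Numbered counter-clockwise; 0 and 2, and 1 and 3, lie opposite each other. Touching two opposite quarters at once counts as pinching the collar.
- rim_1: quarter 1 of the collar's ridged rim (turns with the collar; origin on the collar's axis at worktop height). Numbered counter-clockwise; 0 and 2, and 1 and 3, lie opposite each other. Touching two opposite quarters at once counts as pinching the collar.
- rim_2: quarter 2 of the collar's ridged rim (turns with the collar; origin on the collar's axis at worktop height). Numbered counter-clockwise; 0 and 2, and 1 and 3, lie opposite each other. Touching two opposite quarters at once counts as pinching the collar.
- rim_3: quarter 3 of the collar's ridged rim (turns with the collar; origin on the collar's axis at worktop height). Numbered counter-clockwise; 0 and 2, and 1 and 3, lie opposite each other. Touching two opposite quarters at once counts as pinching the collar.
- ptfe_tape: bystander, loose: white roll of thread tape with blue core, 49 mm across, 12 mm high; origin at the centre of its underside
- brass_tee: bystander, loose: small brass tee fitting, 28x38x20 mm; origin at the centre of its underside
- brass_elbow: bystander, loose: small brass elbow fitting, 28x28x20 mm; origin at the centre of its underside
- rubber_bung: bystander, loose: dark red tapered rubber bung, 32 mm across, 28 mm high; origin at the centre of its underside
- tube: the copper tube (see tube_centre), origin at its underside
Things that resemble listed ones, but are neither listed nor needed, are in the scene too. Several things have the shape of the tube; the one meant has the colours described above.

How it is judged:
On the way, in this order (a step that is already met when the one before it is completed fails the run):
1. the collar has been loosened by two full turns (within 0.8 rad) while the arm is still over the tube (value of joint collar between 11.766 and 13.366 rad and value of joint clamp_arm below 0.35 rad), for 0.2 s.
2. the arm has been pushed at least 1.2 rad round (value of joint clamp_arm above 1.2 rad), for 0.2 s.
At the end, for the whole second after the job is handed in: the collar stands two full turns (12.57 rad, within 0.8 rad) from tight, the arm at least 1.2 rad round from the tube and at rest, the tube at rest with its centre within 20 mm of its place in the vee (value of joint collar between 11.766 and 13.366 rad and value of joint clamp_arm above 1.2 rad and velocity of joint clamp_arm below 0.05 rad/s and distance between tube_centre and vee below 0.02 m and linear speed of tube below 0.02 m/s); the robot touches nothing.
It fails at once if the arm was pushed aside (over 0.35 rad) before the collar had been loosened two turns (value of joint clamp_arm above 0.35 rad and value of joint collar below 11.766 rad).
It fails at once if the collar was unscrewed too far (over 2.4 turns) (value of joint collar above 15.08 rad).
It fails at once if the collar, the peg or the arm was pinched between the fingers ((contact force between the fingers and rim_0 above 0.5 N and contact force between the fingers and rim_2 above 0.5 N) or (contact force between the fingers and rim_1 above 0.5 N and contact force between the fingers and rim_3 above 0.5 N) or (contact force between the fingers and clamp_arm_c2 above 0.5 N and contact force between the fingers and clamp_arm_c3 above 0.5 N) or (contact force between the fingers and clamp_arm_c4 above 0.5 N and contact force between the fingers and clamp_arm_c6 above 0.5 N) or (contact force between the fingers and clamp_arm_c5 above 0.5 N and contact force between the fingers and clamp_arm_c7 above 0.5 N)).
It fails at once if the tube was lifted or pushed out of its vee (over 20 mm) (not (distance between tube_centre and vee below 0.02 m)).
It fails at once if a bystander was moved more than 25 mm (distance of any of ptfe_tape, brass_tee, brass_elbow, rubber_bung from where it was at the start of the episode above 0.025 m).
It also fails if it takes over 59 s, if anything falls off the work surface, if the arm or the gripper's body presses on something with over 40 N, if the wrist force passes 120 N, or if a joint passes its speed limit or range.

## Working session

There is one attempt and no reset: what is moved stays moved. The work goes in short steps, Python scripts to look and compute and a shell command to move; the robot and the scene stay as the last step left them, time stands still between calls to the robot, and variables do not carry over. Pictures are saved under pics/ and viewed, and the job is handed in when it is done.

```bash
mkdir -p pics; ls
python3 - <<'E'
from station import telemetry, imaging
import cv2
s=telemetry.state(); print({k:(v if not hasattr(v,'round') else v) for k,v in s.items()})
for n in ("scene","top"):
    p,d=imaging.capture(n); cv2.imwrite(f"pics/{n}0.png",p[:,:,::-1]); c=imaging.calibration(n); print(n,c)
    for t in ("collar_centre","peg","tube_centre","stand"):
        print(t,[(x['score'],x['position']) for x in imaging.spot_point(t,n)])
E
```

```text
pics
{'clock': 0.0, 'joint_positions': array([-1.23249781,  0.41796127, -0.01029287,  1.6141718 ,  0.00471028,
        1.1107249 , -0.05297337]), 'qvel': array([-9.86054407e-04,  1.88670576e-04, -4.59497317e-04, -1.20672213e-03,
       -1.37745109e-03, -7.82285805e-05,  1.48723766e-04]), 'tau': array([-2.82561405e-04, -8.51262760e+01,  6.38907496e-01, -4.25987077e+01,
       -4.88907367e-02,  1.86694023e-02,  1.12449793e-04]), 'position': array([0.23158625, 0.58009515, 0.20483428]), 'tool_rot': array([-3.14035519e+00,  1.05775983e-04,  2.76182438e+00]), 'ft_force': array([ 0.25342285,  0.51376598, -0.04677432]), 'ft_torque': array([-0.02659031, -0.01095444,  0.05202639]), 'opening': 1.0021038926189763}
scene {'camera_matrix': array([[455.8519193 ,   0.        , 281.21487451],
       [  0.        , 455.8519193 , 208.04943936],
       [  0.        ,   0.        ,   1.        ]]), 'xyz': array([ 0.01749225, -0.71129109,  0.53126795]), 'orientation': array([-1.99907573,  0.01155626, -0.56461002])}
collar_centre [(0.58, [280.8, 224.7])]
peg [(0.69, [264.7, 205.1])]
tube_centre [(0.75, [326.4, 227.6]), (0.55, [262.6, 226.7]), (0.52, [268.7, 207.3]), (0.49, [356.5, 257.4])]
stand [(0.8, [280.6, 253.3])]
top {'camera_matrix': array([[411.42101351,   0.        , 277.04853974],
       [  0.        , 411.42101351, 205.71112111],
       [  0.        ,   0.        ,   1.        ]]), 'xyz': array([0.34591019, 0.14974618, 0.99798456]), 'orientation': array([-2.89330804,  0.00494449, -1.59964984])}
collar_centre [(0.73, [317.7, 244.4]), (0.66, [315.9, 251.4]), (0.56, [390.8, 261.8])]
peg [(0.65, [268.2, 229.5])]
tube_centre [(0.79, [361.2, 197.0]), (0.69, [222.1, 210.4]), (0.62, [278.6, 241.1]), (0.47, [302.4, 181.8])]
stand [(0.88, [314.8, 251.7])]
```

View pics/scene0.png

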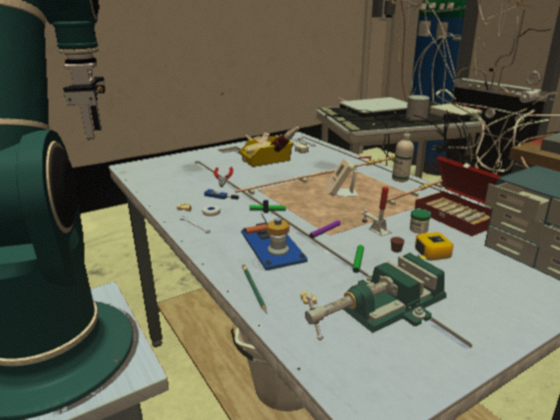

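View pics/top0.png

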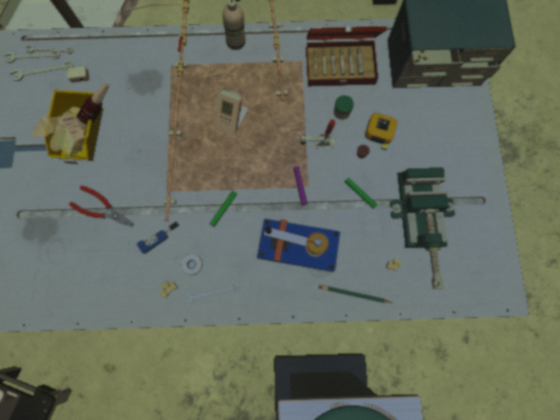

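The scene picture shows the blue stand near (275,240). In the top picture the collar is near (317,243) and the peg near (268,231), with the orange tube under the arm at (281,240). Next I'll measure these.

```bash
cat > h.py <<'E'
import numpy as np, cv2
from scipy.spatial.transform import Rotation as R
from station import telemetry, imaging
def ray(n,c,px):
    K=c['camera_matrix']; u=np.array([(px[0]-K[0,2])/K[0,0],(px[1]-K[1,2])/K[1,1]])
    if n=='wrist':
        r=np.hypot(*u); d=np.array([*(u/max(r,1e-9)*np.sin(r)),np.cos(r)])
    else: d=np.array([*u,1])
    return R.from_euler('xyz',c['orientation']).as_matrix()@d
def at_z(n,c,px,z):
    d=ray(n,c,px); o=np.array(c['xyz']); return o+d*(z-o[2])/d[2]
def proj(n,c,P):
    K=c['camera_matrix']; p=R.from_euler('xyz',c['orientation']).as_matrix().T@(np.array(P)-c['xyz'])
    if n=='wrist':
        a=np.arctan2(np.hypot(p[0],p[1]),p[2]); h=np.hypot(p[0],p[1]); q=p[:2]/h*a
    else: q=p[:2]/p[2]
    return q*[K[0,0],K[1,1]]+K[:2,2]
E
python3 - <<'E'
from h import *
n="top";p,d=imaging.capture(n);c=imaging.calibration(n)
cv2.imwrite("pics/topcrop.png",cv2.resize(p[205:285,245:355,::-1],None,fx=7,fy=7,interpolation=cv2.INTER_CUBIC))
for t,z in (("collar_centre",.08),("peg",.088),("stand",.012),("ptfe_tape",.012),("brass_tee",.02),("brass_elbow",.02),("rubber_bung",.028)):
    for r in imaging.regions_of(t,n)[:3]:
        print(t,r['score'],r['position'],r['pixels'].sum(),at_z(n,c,r['position'],z).round(4))
    if t=="stand":
        m=imaging.regions_of(t,n)[0]['pixels']
        print(cv2.minAreaRect(np.argwhere(m)[:,::-1].astype(np.float32)))
hsv=cv2.cvtColor(p,cv2.COLOR_RGB2HSV)
m=((hsv[...,0]>105)&(hsv[...,0]<125)&(hsv[...,1]>150)).astype(np.uint8); m[:,:245]=0;m[:,355:]=0;m[:205]=0;m[285:]=0
q=np.argwhere(m)[:,::-1]
Q=np.array([at_z(n,c,a,.012)[:2] for a in q]); r=cv2.minAreaRect((Q*1000).astype(np.float32)); print(r,cv2.boxPoints(r))
E
```

```text
collar_centre 0.9 [315.0, 242.3] 327 [0.4912 0.0647 0.08  ]
peg 0.72 [284.5, 236.1] 373 [0.506  0.1329 0.088 ]
stand 0.83 [303.6, 247.2] 3103 [0.4909 0.0864 0.012 ]
((298.77740478515625, 244.48025512695312), (80.73084259033203, 42.16474914550781), 9.162346839904785)
ptfe_tape 0.75 [194.0, 265.3] 309 [0.4552 0.3498 0.012 ]
brass_tee 0.46 [166.6, 288.0] 139 [0.4033 0.4112 0.02  ]
((497.9342346191406, 98.67009735107422), (182.46649169921875, 93.99928283691406), 78.3534927368164) [[ 4.3348468e+02  1.8803139e+01]
 [ 5.2554871e+02 -1.7276764e-01]
 [ 5.6238379e+02  1.7853705e+02]
 [ 4.7031976e+02  1.9751297e+02]]
```

View pics/topcrop.png

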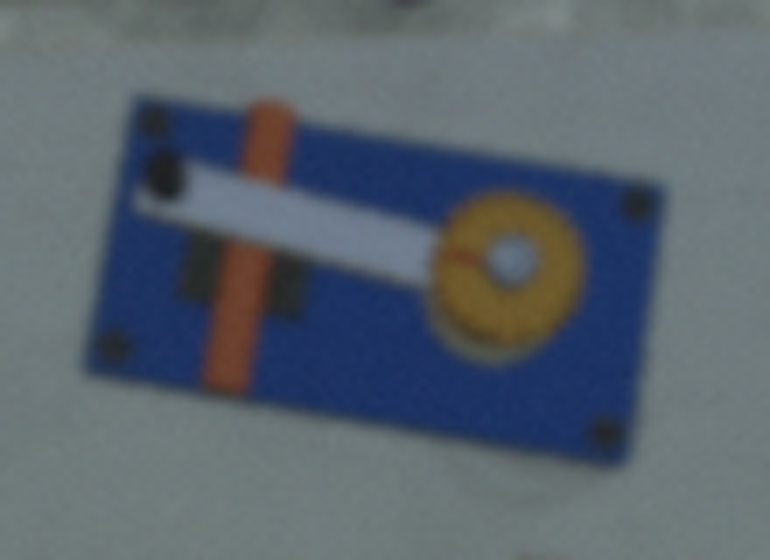

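```bash
python3 -m creep '[[[12,-36,0],4],[[24,-72,0],8],[[36,-108,0],12],[[48,-144,0],16],[[60,-180,0],21.8]]' 0 20; python3 -m creep '[[[12,-36,0],0],[[24,-72,0],0],[[36,-108,0],0],[[48,-144,0],0],[[60,-180,0],0]]'; python3 -m creep '[[[12,-36,0],0],[[24,-72,0],0],[[36,-108,0],0],[[48,-144,0],0],[[60,-180,0],0]]'
```

```text
clock: 1.37
position: [0.292, 0.3987, 0.2054]
tool_rot: [3.141, 0.0, -3.138]
ft_force: [1.4, 0.8, 0.3]
opening: 0.684
clock: 1.78
position: [0.3522, 0.217, 0.2057]
tool_rot: [3.141, 0.001, -3.138]
ft_force: [1.1, 0.1, 0.6]
opening: 0.33
clock: 2.2
position: [0.4124, 0.0351, 0.2061]
tool_rot: [3.14, 0.002, -3.138]
ft_force: [1.0, -0.5, 0.4]
opening: 0.008
```

Run:
```python
from h import *
n="wrist";c=imaging.calibration(n);p,d=imaging.capture(n)
print(c, telemetry.state()['position'])
cv2.imwrite("pics/wrist1.png",p[:,:,::-1])
for t,z in (("collar_centre",.08),("collar_centre",.07),("peg",.088),("stand",.012)):
    for r in imaging.regions_of(t,n)[:2]: print(t,r['score'],r['position'],at_z(n,c,r['position'],z).round(4))
print([(x['position'],x['score'],at_z(n,c,x['position'],.075)) for x in imaging.spot_point("peg",n)])
print([(x['position'],x['score'],at_z(n,c,x['position'],.07)) for x in imaging.spot_point("collar_centre",n)])
n="scene";p,d=imaging.capture(n);cv2.imwrite("pics/scene1.png",cv2.resize(p[130:330,150:420,::-1],None,fx=2.9,fy=2.9,interpolation=cv2.INTER_CUBIC))
```

```text
{'camera_matrix': array([[325.1922621 ,   0.        , 281.67940069],
       [  0.        , 325.1922621 , 208.07762649],
       [  0.        ,   0.        ,   1.        ]]), 'xyz': array([0.33666788, 0.03480356, 0.38541271]), 'orientation': array([ 2.88037909e+00, -1.57355098e-03,  1.57474788e+00])} [0.4140699  0.02913725 0.20625575]
collar_centre 0.91 [317.4, 262.1] [0.4759 0.0727 0.08  ]
collar_centre 0.91 [317.4, 262.1] [0.4804 0.0739 0.07  ]
peg 0.62 [370.8, 280.7] [0.4951 0.1299 0.088 ]
peg 0.52 [373.6, 247.4] [0.457  0.1288 0.088 ]
stand 0.83 [338.8, 245.1] [0.4839 0.1071 0.012 ]
[([399.5, 298.6], 0.69, array([0.52752094, 0.17229731, 0.075     ]))]
[([305.4, 269.6], 0.6, array([0.48923149, 0.06135834, 0.07      ]))]
```

View pics/wrist1.png

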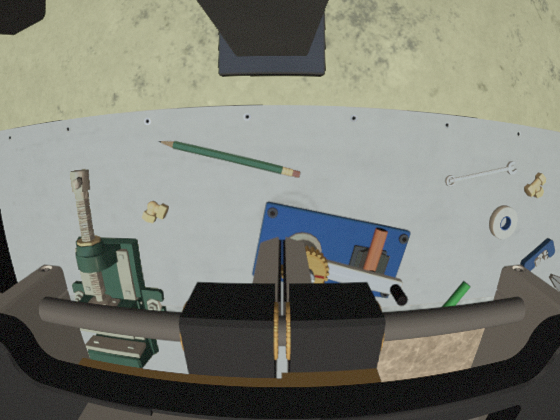

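View pics/scene1.png

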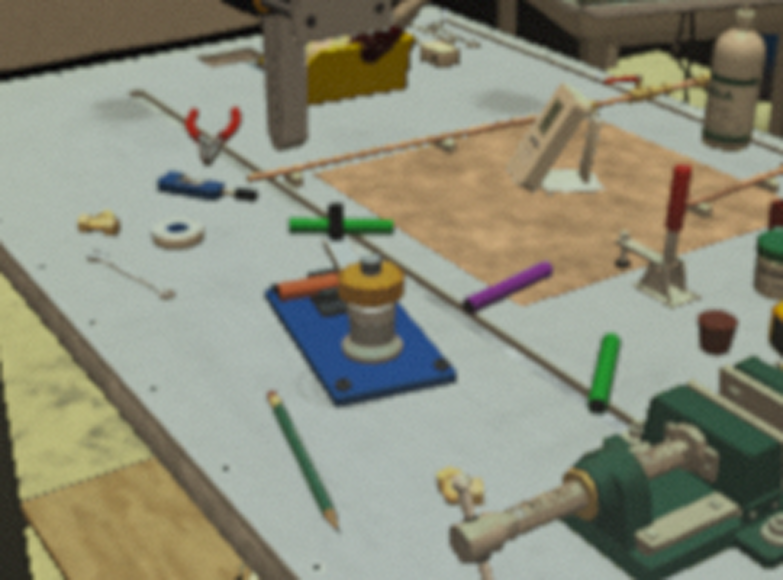

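```bash
python3 -m creep '[[[5,20,-30],0],[[10,42,-60],0],[[21,42,-95],0],[[21,42,-130],0],[[21,42,-139],0]]'; python3 -m creep '[[[0,0,0],0],[[4,0,0],0],[[8,0,0],0]]'
```

```text
clock: 3.02
position: [0.4306, 0.0804, 0.0628]
tool_rot: [-3.141, -0.005, -3.134]
ft_force: [-1.4, 0.8, -1.3]
opening: 0.0
clock: 3.27
position: [0.4396, 0.0808, 0.0644]
tool_rot: [-3.141, -0.003, -3.134]
ft_force: [1.1, 0.0, 0.8]
opening: 0.008
```

```bash
python3 -m creep '[[[4,-8,1],0],[[8,-8,1],0],[[12,-8,1],0],[[13,-8,1],0]]'; python3 -m creep '[[[2,0,0],0],[[4,0,0],0],[[4,0,0],0]]';python3 -c "
from station import telemetry as t; s=t.state(); print(s['position'],s['ft_force'],s['tool_rot'])"; python3 -m creep '[[[2,0,0],0],[[4,0,0],0],[[4,0,0],0]]'
```

```text
clock: 3.6
position: [0.4537, 0.0727, 0.0661]
tool_rot: [3.141, -0.001, -3.134]
ft_force: [-0.2, -0.2, 0.1]
opening: 0.002
clock: 3.85
position: [0.4563, 0.0728, 0.0657]
tool_rot: [3.141, -0.005, -3.134]
ft_force: [-10.0, 1.3, 7.1]
opening: 0.003
[0.45626158 0.07277181 0.06572012] [-9.98869256  1.31752993  7.06000952] [ 3.14146486 -0.00501524 -3.13418295]
clock: 4.1
position: [0.4571, 0.0729, 0.0651]
tool_rot: [3.142, -0.012, -3.134]
ft_force: [-20.1, 1.5, 17.3]
opening: 0.004
```

```bash
python3 -m creep '[[[1.5,-4,0.5],0],[[1.5,-8,0.5],0],[[1.5,-12,0.5],0],[[1.5,-16,0.5],0],[[1.5,-20,0.5],0]]'
python3 - <<'E'
from h import *
n="top";p,d=imaging.capture(n)
cv2.imwrite("pics/top2.png",cv2.resize(p[205:285,245:355,::-1],None,fx=7,fy=7,interpolation=cv2.INTER_CUBIC))
n="wrist";p,d=imaging.capture(n);cv2.imwrite("pics/w2.png",p[:,:,::-1])
n="scene";p,d=imaging.capture(n);cv2.imwrite("pics/s2.png",cv2.resize(p[180:290,220:350,::-1],None,fx=5,fy=5,interpolation=cv2.INTER_CUBIC))
E
```

```text
clock: 4.52
position: [0.4562, 0.0531, 0.065]
tool_rot: [3.141, -0.017, -3.133]
ft_force: [-13.1, 2.8, 4.3]
opening: 0.009
```

View pics/top2.png

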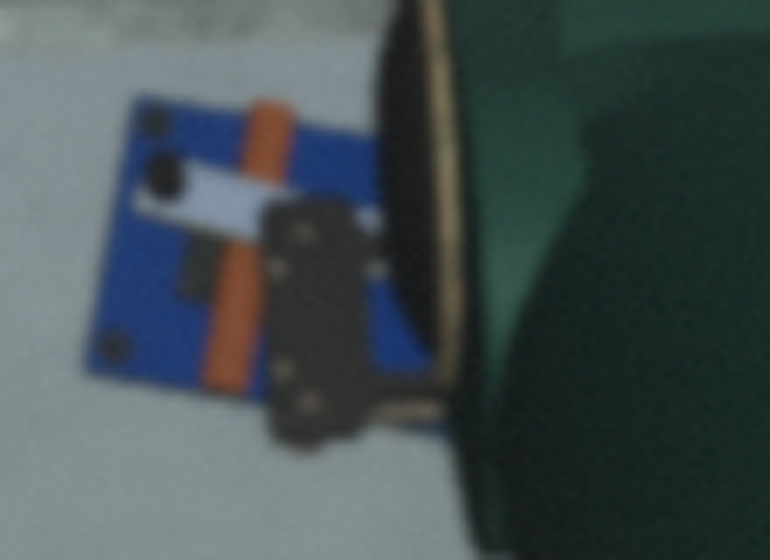

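View pics/s2.png

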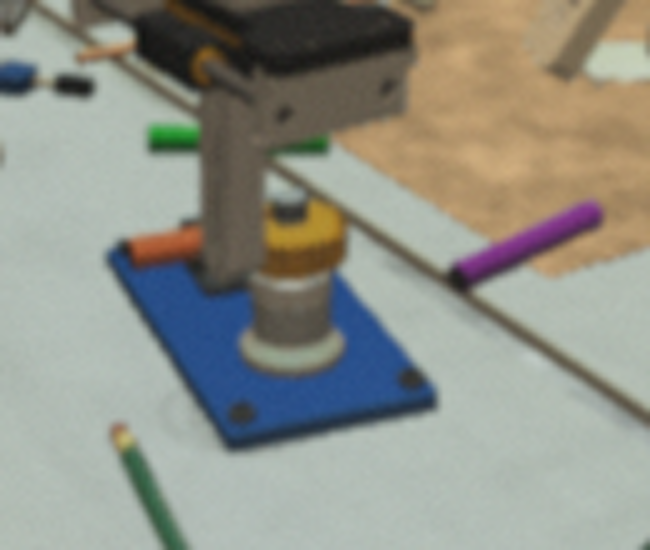

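View pics/w2.png

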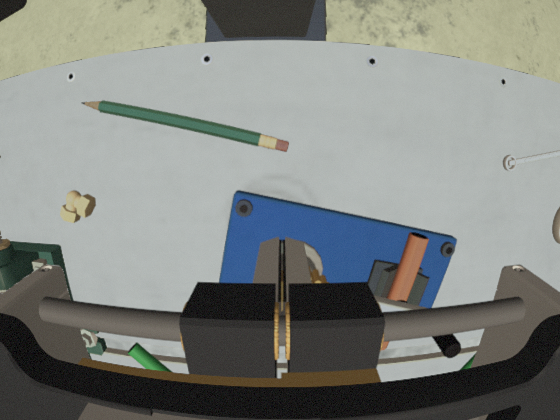

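```bash
python3 -m creep '[[[1.6,-4,1],0],[[1.8,-7,1],0],[[2.3,-10.7,1],0],[[3.3,-14.7,1],0],[[5,-18.4,1],0]]'
```

```text
clock: 5.08
position: [0.4609, 0.0341, 0.0658]
tool_rot: [-3.141, -0.018, -3.134]
ft_force: [-1.9, 1.0, -1.8]
opening: 0.002
```

```bash
python3 -m creep '[[[3,0,0.5],0],[[4.5,-1.8,0.5],0],[[7,-4.2,0.5],0]]'
```

```text
clock: 5.33
position: [0.467, 0.0291, 0.066]
tool_rot: [-3.141, -0.02, -3.134]
ft_force: [-5.4, -4.8, -0.5]
opening: 0.006
```

```bash
python3 -m creep '[[[4,-1.5,0.2],0],[[7.5,-3,0.2],0],[[11,-3.8,0.2],0],[[15,-4,0.2],0],[[19.3,-4,0.2],0]]'
```

```text
clock: 5.75
position: [0.4865, 0.0236, 0.0662]
tool_rot: [-3.139, -0.02, -3.135]
ft_force: [-3.8, -10.4, 1.1]
opening: 0.006
```

```bash
python3 -m creep '[[[5.5,1.5,0],0],[[11,1.6,0],0],[[15.4,1.9,0],0],[[19.5,2.9,0],0],[[23.3,4.7,0],0]]'
```

```text
clock: 6.17
position: [0.5108, 0.0269, 0.0664]
tool_rot: [-3.138, -0.019, -3.137]
ft_force: [0.6, -6.8, 0.4]
opening: 0.005
```

```bash
python3 -m creep '[[[2.4,3.8,0],0],[[5.3,6.7,0],0],[[7.7,10.2,0],0],[[9.5,13.9,0],0],[[10.5,18,0],0]]'
```

```text
clock: 6.58
position: [0.5229, 0.0447, 0.0669]
tool_rot: [-3.137, -0.016, -3.137]
ft_force: [8.2, -4.8, 0.7]
opening: 0.004
```

```bash
python3 -m creep '[[[-1.6,5,0],0],[[-1.6,10,0],0],[[-1.6,15,0],0],[[-1.6,20,0],0],[[-1.6,24,0],0]]'
```

```text
clock: 7.0
position: [0.5239, 0.0694, 0.0677]
tool_rot: [-3.138, -0.011, -3.137]
ft_force: [10.6, -1.2, -1.8]
opening: 0.003
```

Run:
```python
from h import *
n="scene";p,d=imaging.capture(n);cv2.imwrite("pics/s3.png",cv2.resize(p[200:270,230:340,::-1],None,fx=7,fy=7,interpolation=cv2.INTER_CUBIC))
```

```text
(no output)
```

View pics/s3.png

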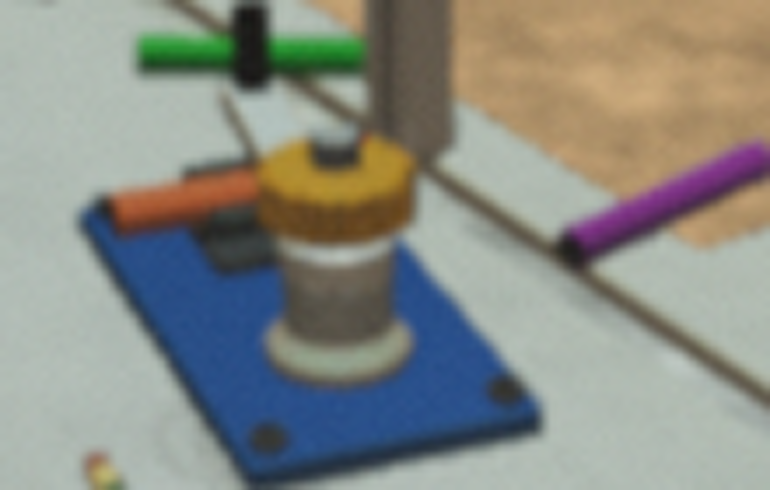

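```bash
python3 -m creep '[[[-2.2,3.7,-0.5],0],[[-3,7.8,-0.5],0],[[-4.5,11.8,-0.5],0]]'
```

```text
clock: 7.3
position: [0.5203, 0.0828, 0.0676]
tool_rot: [-3.138, -0.01, -3.136]
ft_force: [3.4, -0.3, 1.7]
opening: 0.005
```

```bash
python3 -m creep '[[[-4,1.4,-0.5],0],[[-7.1,4.5,-0.5],0],[[-10.5,6.9,-0.5],0],[[-14.3,8.7,-0.5],0],[[-18.4,9.7,-0.5],0]]'
```

```text
clock: 7.72
position: [0.5032, 0.095, 0.0679]
tool_rot: [-3.141, -0.006, -3.134]
ft_force: [7.2, 12.6, 2.3]
opening: 0.007
```

```bash
python3 -m creep '[[[-4.5,-1.2,-0.5],0],[[-9,-1.2,-0.5],0],[[-13.5,-1.2,-0.5],0],[[-18,-1.2,-0.5],0],[[-21.5,-1.2,-0.5],0]]'
```

```text
clock: 8.13
position: [0.4819, 0.0965, 0.0679]
tool_rot: [3.139, -0.005, -3.132]
ft_force: [2.0, 12.6, 2.2]
opening: 0.003
```

Run:
```python
from h import *
n="scene";p,d=imaging.capture(n);cv2.imwrite("pics/s4.png",cv2.resize(p[200:270,230:340,::-1],None,fx=7,fy=7,interpolation=cv2.INTER_CUBIC))
```

```text
(no output)
```

View pics/s4.png

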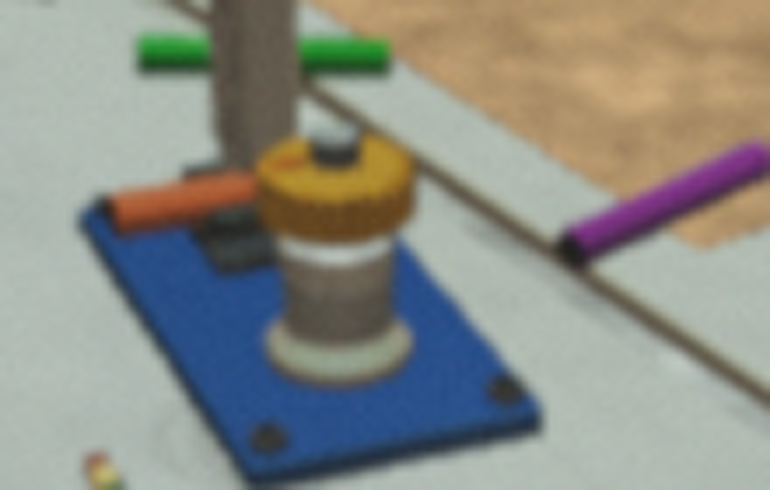

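The red line shows on the collar top at about crop (288,160), i.e. pixel (271,223). I'll convert it to an angle.

Run:
```python
from h import *
c=imaging.calibration('scene')
for a in range(60,260,15):
    t=np.radians(a); q=proj('scene',c,[.490+.017*np.cos(t),.060+.017*np.sin(t),.0824]); print(a,((q-[230,200])*7).round(0))
print((proj('scene',c,[.49,.06,.0925])-[230,200])*7)
```

```text
60 [330. 137.]
75 [317. 138.]
90 [304. 141.]
105 [293. 145.]
120 [285. 150.]
135 [280. 155.]
150 [278. 162.]
165 [280. 168.]
180 [286. 174.]
195 [295. 178.]
210 [306. 182.]
225 [320. 184.]
240 [334. 184.]
255 [348. 183.]
[331.63425104 131.41958296]
```

```bash
python3 -m creep '[[[-4,-2,-0.5],0],[[-8,-3,-0.5],0],[[-11.9,-4.8,-0.5],0],[[-15.3,-7.2,-0.5],0],[[-18.2,-10.1,-0.5],0]]'
```

```text
clock: 8.6
position: [0.4624, 0.0879, 0.0675]
tool_rot: [3.138, -0.006, -3.13]
ft_force: [-3.1, 6.2, 5.6]
opening: 0.004
```

```bash
python3 -m creep '[[[-1,-4.9,-0.5],0],[[-2.7,-8.7,-0.5],0],[[-3.7,-12.8,-0.5],0],[[-4.1,-16.9,-0.5],0],[[-4.1,-21.5,-0.5],0]]'
```

```text
clock: 9.02
position: [0.456, 0.0673, 0.0667]
tool_rot: [3.137, -0.01, -3.129]
ft_force: [-11.2, 3.3, 8.8]
opening: 0.002
```

```bash
python3 -m creep '[[[1.6,-4.5,0],0],[[1.6,-9,0],0],[[1.6,-13.5,0],0],[[1.8,-18,0],0],[[2.5,-22.4,0],0]]'
```

```text
clock: 9.43
position: [0.4568, 0.0453, 0.0663]
tool_rot: [3.137, -0.013, -3.128]
ft_force: [-5.7, 1.6, 2.3]
opening: 0.004
```

```bash
python3 -m creep '[[[3.1,-4.2,0],0],[[5,-7.8,0],0],[[7.3,-11.2,0],0],[[10.3,-14,0],0],[[13.6,-16.5,0],0]]'
```

```text
clock: 9.85
position: [0.469, 0.0286, 0.0659]
tool_rot: [3.137, -0.016, -3.128]
ft_force: [-6.0, -4.1, 3.1]
opening: 0.001
```

```bash
python3 -m creep '[[[4.9,-2,0],0],[[8.9,-2.8,0],0],[[13,-3.2,0],0],[[17.5,-3.3,0],0],[[22,-3.3,0],0]]'
python3 - <<'E'
from h import *
n="scene";p,d=imaging.capture(n);cv2.imwrite("pics/s5.png",cv2.resize(p[200:270,230:340,::-1],None,fx=7,fy=7,interpolation=cv2.INTER_CUBIC))
n="top";p,d=imaging.capture(n);cv2.imwrite("pics/t5.png",cv2.resize(p[205:285,245:355,::-1],None,fx=7,fy=7,interpolation=cv2.INTER_CUBIC))
E
```

```text
clock: 10.27
position: [0.4905, 0.0236, 0.0659]
tool_rot: [3.138, -0.017, -3.129]
ft_force: [-3.5, -11.8, 3.7]
opening: 0.005
```

View pics/s5.png

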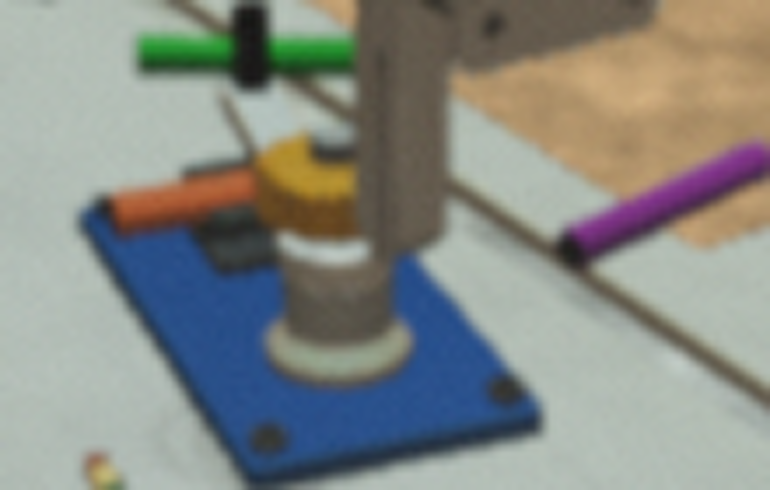

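View pics/t5.png

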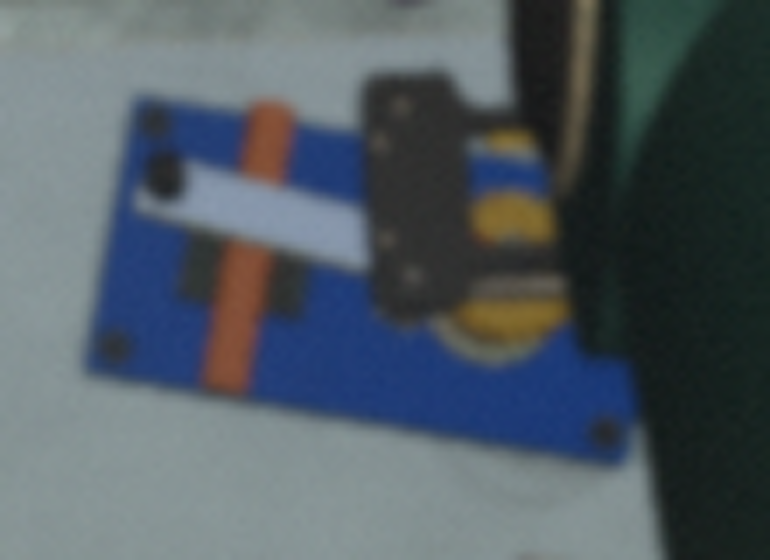

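```bash
python3 -m creep '[[[0,-8,0],0],[[0,-30,10],0],[[0,-65,20],0],[[0,-100,30],0],[[0,-135,40],0]]'
python3 - <<'E'
from h import *
n="scene";p,d=imaging.capture(n);cv2.imwrite("pics/s6.png",cv2.resize(p[200:270,230:340,::-1],None,fx=7,fy=7,interpolation=cv2.INTER_CUBIC))
n="top";p,d=imaging.capture(n);cv2.imwrite("pics/t6.png",cv2.resize(p[205:285,245:355,::-1],None,fx=7,fy=7,interpolation=cv2.INTER_CUBIC))
E
```

```text
clock: 10.78
position: [0.4905, -0.1126, 0.1063]
tool_rot: [3.138, -0.017, -3.128]
ft_force: [0.0, 0.2, 0.9]
opening: 0.003
```

View pics/t6.png

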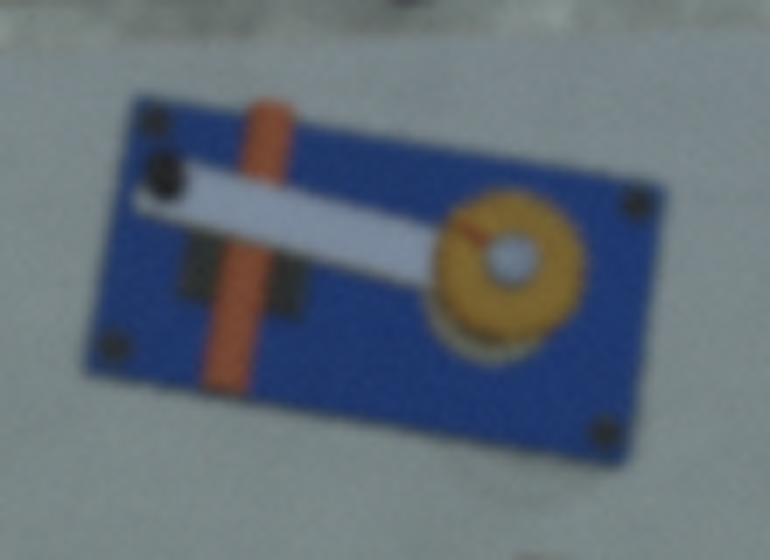

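View pics/s6.png

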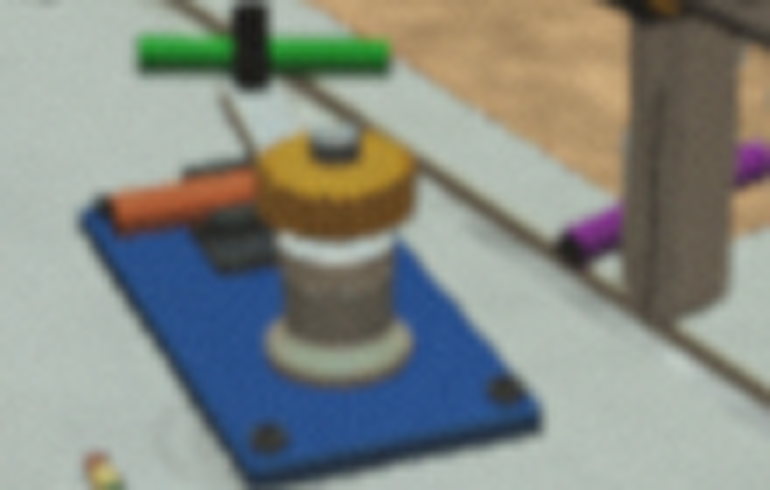

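The top crop shows the red line from (455,217) to (488,243). That is about 28° short of its starting direction, so about 12.08 rad, with the arm unmoved. One more 12 mm stroke on the −y side will bring it close to two turns.

```bash
python3 -m creep '[[[-7.5,30,-20],0],[[-7.5,60,-38],0],[[-7.5,90,-38],0],[[-7.5,115,-38],0],[[-7.5,126,-38],0]]'; python3 -m creep '[[[0,0,0],0],[[0,0,0],0]]'
```

```text
clock: 11.3
position: [0.4828, 0.0126, 0.0689]
tool_rot: [3.139, -0.015, -3.132]
ft_force: [0.9, 1.5, 0.1]
opening: 0.001
clock: 11.47
position: [0.4826, 0.0129, 0.0689]
tool_rot: [3.139, -0.015, -3.131]
ft_force: [-0.1, -0.4, 0.4]
opening: 0.003
```

```bash
python3 -m creep '[[[0,5,0],0],[[0,10,0],0],[[0,12,0],0],[[0,12,0],0]]'; python3 -m creep '[[[3.5,1.5,0],0],[[7,1.5,0],0],[[10.5,1.5,0],0],[[13.5,1.5,0],0]]'
```

```text
clock: 11.8
position: [0.4827, 0.0234, 0.069]
tool_rot: [3.14, -0.015, -3.132]
ft_force: [-1.0, -7.1, 1.3]
opening: 0.008
clock: 12.13
position: [0.496, 0.0234, 0.0689]
tool_rot: [3.141, -0.016, -3.134]
ft_force: [-1.7, -6.2, 1.8]
opening: 0.003
```

```bash
python3 -m creep '[[[0,-8,0],0],[[0,-30,10],0],[[0,-65,20],0],[[0,-100,30],0],[[0,-135,40],0]]'
python3 - <<'E'
from h import *
n="top";c=imaging.calibration(n);p,d=imaging.capture(n);cv2.imwrite("pics/t7.png",cv2.resize(p[205:285,245:355,::-1],None,fx=7,fy=7,interpolation=cv2.INTER_CUBIC))
for P in ([.49,.06,.084],[.49+.02*.202,.06+.02*.979,.084],[.49+.115*np.sin(.2034+.12),.06+.115*np.cos(.2034+.12),.088]): print((proj(n,c,P)-[245,205])*7)
E
```

```text
clock: 12.55
position: [0.4955, -0.1138, 0.1095]
tool_rot: [3.141, -0.016, -3.134]
ft_force: [0.8, 0.4, -1.0]
opening: 0.003
[505.81350211 262.40203516]
[444.06092244 251.701164  ]
[162.17923676 157.81183828]
```

View pics/t7.png

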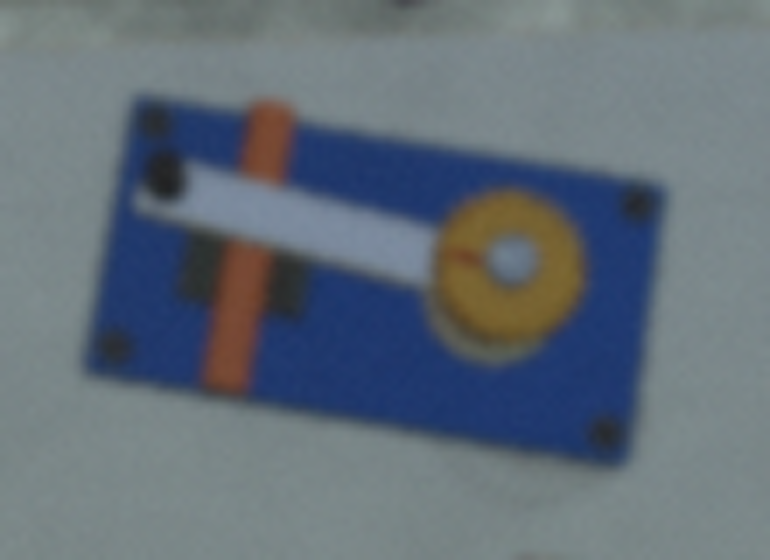

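The red line is back at its starting position (crop (447,253) to (485,258)), so two turns. The arm is unmoved, with the peg at crop (166,178), about (0.5195, 0.171). Next I move round to the robot side of the peg.

```bash
python3 -m creep '[[[-2,20,25],0],[[-4,57,27],0],[[-6,94,27],0],[[-8,131,27],0],[[-10,168,27],0]]'; python3 -m creep '[[[0,36,0],0],[[0,72,0],0],[[0,108,0],0],[[0,124,0],0],[[0,124,0],0]]';  python3 - <<'E'
from h import *
s=telemetry.state();print(s['position'])
n="scene";p,d=imaging.capture(n);cv2.imwrite("pics/s8.png",cv2.resize(p[180:280,210:340,::-1],None,fx=6,fy=6,interpolation=cv2.INTER_CUBIC))
E
```

```text
clock: 13.02
position: [0.4854, 0.0477, 0.1389]
tool_rot: [-3.139, -0.013, 3.141]
ft_force: [0.8, -0.7, 0.7]
opening: 0.003
clock: 13.43
position: [0.4849, 0.1752, 0.1387]
tool_rot: [-3.14, -0.013, -3.138]
ft_force: [-0.7, 0.2, -1.0]
opening: 0.005
[0.48494176 0.17515603 0.13869864]
```

View pics/s8.png

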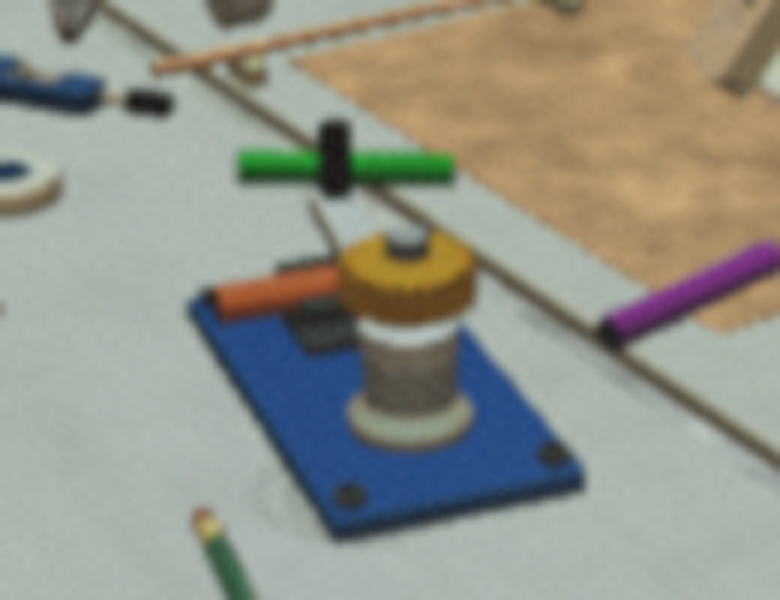

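```bash
python3 - <<'E'
from h import *
c=imaging.calibration('scene')
for P in ([.5195,.171,.088],[.5195,.171,.0565],[.525,.170,.075]): print((proj('scene',c,P)-[210,180])*6)
E
python3 -m creep '[[[0,3,-25],0],[[0,3,-50],0],[[0,3,-70],0],[[0,3,-74],0],[[0,3,-74],0]]'
```

```text
[321.31169056 125.29540169]
[323.43883054 195.78374368]
[335.09428032 152.3367726 ]
clock: 13.9
position: [0.4848, 0.1739, 0.064]
tool_rot: [-3.138, -0.015, 3.141]
ft_force: [0.8, -0.1, -0.2]
opening: 0.007
```

```bash
python3 -m creep '[[[7,3,0],0],[[14,4,0],0],[[21,4,0],0],[[28,4.5,0],0],[[35,4.5,0],0]]'
```

```text
clock: 14.32
position: [0.5206, 0.1783, 0.0643]
tool_rot: [-3.138, -0.015, 3.141]
ft_force: [-2.1, 0.3, -0.3]
opening: 0.004
```

```bash
python3 -m creep '[[[7,-2,0],0],[[14,-5,0],0],[[20.6,-8.4,0],0],[[30,-15,0],0],[[39,-22,0],0]]'
python3 - <<'E'
from h import *
n="top";p,d=imaging.capture(n);cv2.imwrite("pics/t9.png",cv2.resize(p[185:285,225:355,::-1],None,fx=6,fy=6,interpolation=cv2.INTER_CUBIC))
E
```

```text
clock: 14.73
position: [0.5603, 0.1556, 0.0644]
tool_rot: [-3.138, -0.015, 3.141]
ft_force: [-4.7, -2.3, 1.2]
opening: 0.003
```

View pics/t9.png

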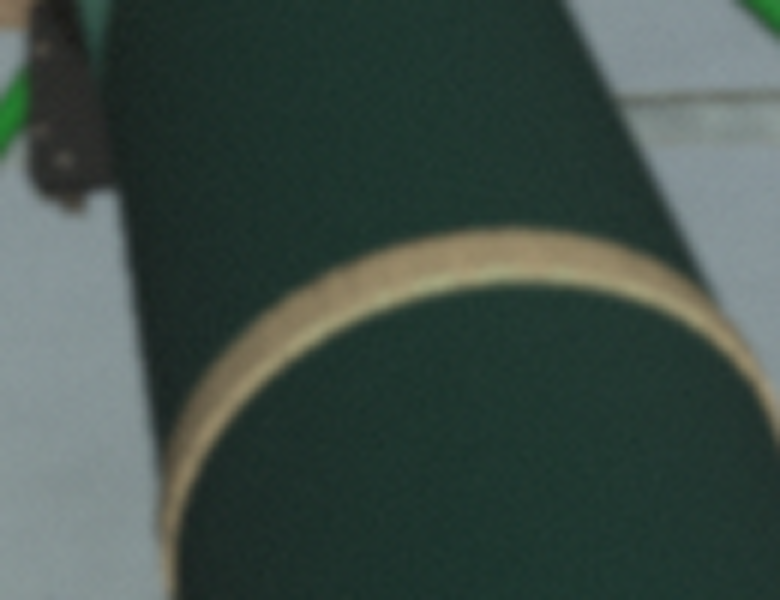

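Run:
```python
from h import *
n="scene";p,d=imaging.capture(n);cv2.imwrite("pics/s9.png",cv2.resize(p[180:280,220:350,::-1],None,fx=6,fy=6,interpolation=cv2.INTER_CUBIC))
print(telemetry.state()['ft_force'])
```

```text
[-0.37196708  0.25537325  0.80215858]
```

View pics/s9.png

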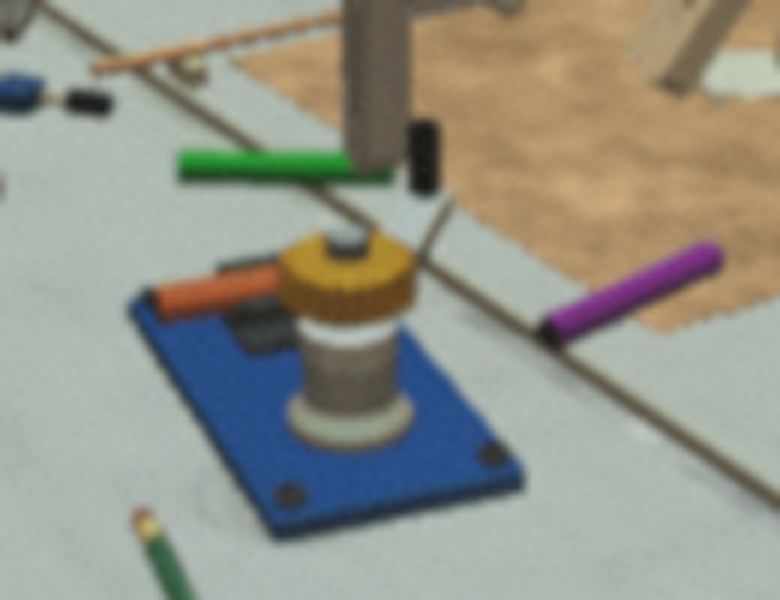

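```bash
python3 -m creep '[[[7.3,-7.6,0],0],[[14.6,-16.6,0],0],[[21,-26.2,0],0],[[26.4,-36.5,0],0],[[31,-47,0],0]]'
python3 - <<'E'
from h import *
n="scene";p,d=imaging.capture(n);cv2.imwrite("pics/s10.png",cv2.resize(p[180:280,220:350,::-1],None,fx=6,fy=6,interpolation=cv2.INTER_CUBIC))
E
```

```text
clock: 15.25
position: [0.5925, 0.106, 0.0642]
tool_rot: [-3.137, -0.014, 3.138]
ft_force: [-3.9, 1.4, -0.4]
opening: 0.002
```

View pics/s10.png

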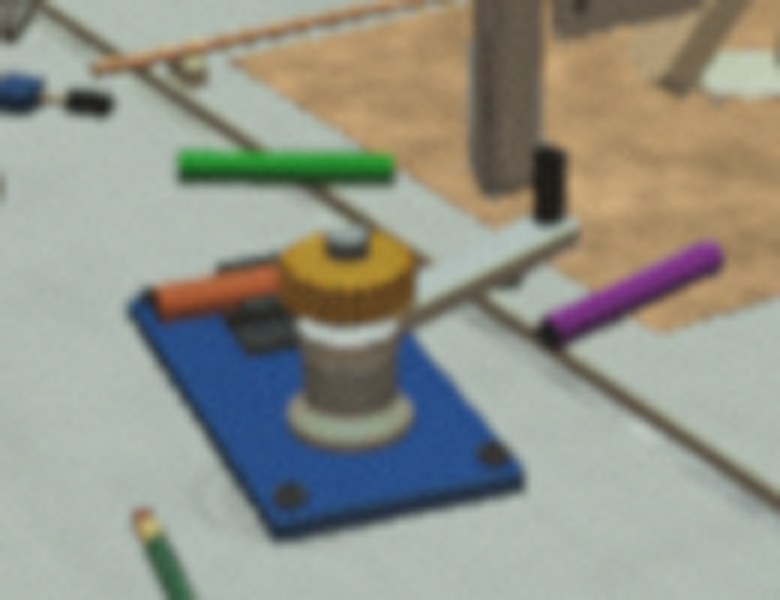

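```bash
python3 -m creep '[[[3,-9,0],0],[[5,-18,0],0],[[6.5,-27,0],0],[[7,-33,0],0],[[7,-37,0],0]]'
python3 - <<'E'
from h import *
n="scene";c=imaging.calibration(n);p,d=imaging.capture(n);cv2.imwrite("pics/s11.png",cv2.resize(p[180:280,220:350,::-1],None,fx=6,fy=6,interpolation=cv2.INTER_CUBIC))
for j in (1.1,1.2,1.3,1.4,1.5,1.6):
    f=j+.203; print(j,(proj(n,c,[.49+.115*np.sin(f),.06+.115*np.cos(f),.088])-[220,180])*6,(proj(n,c,[.49+.115*np.sin(f),.06+.115*np.cos(f),.0565])-[220,180])*6)
E
```

```text
clock: 15.72
position: [0.6007, 0.0655, 0.0645]
tool_rot: [-3.136, -0.013, 3.135]
ft_force: [-1.4, 2.0, 0.5]
opening: 0.004
1.1 [541.38384674 147.1073067 ] [540.21537426 218.80270216]
1.2 [563.17998697 155.34729092] [561.74181926 227.43434647]
1.3 [583.23456425 164.53918668] [581.54295318 237.05835892]
1.4 [601.34185932 174.62895719] [599.41559011 247.6175821 ]
1.5 [617.29947364 185.5532957 ] [615.16005625 259.04517145]
1.6 [630.91043709 197.23892138] [628.58228228 271.26388187]
```

View pics/s11.png

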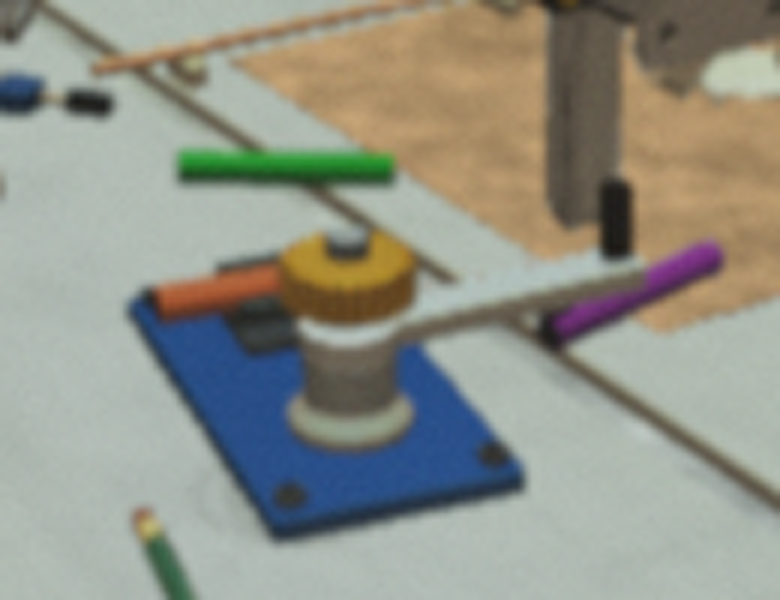

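The peg, from (617,182) to (616,252) in the crop, matches an arm angle of about 1.46 rad. Now I back off and check.

```bash
python3 -m creep '[[[0,10,0],0],[[0,30,0],0],[[0,40,30],0],[[0,50,65],0],[[0,60,100],0]]'; python3 -m creep '[[[-8,36,0],0],[[-16,72,0],0],[[-24,108,0],0],[[-32,144,0],0],[[-40,180,0],0]]';python3 -m creep '[[[-8,36,0],0],[[-16,72,0],0],[[-16,72,0],0],[[-16,72,0],0]]'
python3 - <<'E'
from h import *
print(telemetry.state()['ft_force'])
n="top";c=imaging.calibration(n);p,d=imaging.capture(n);cv2.imwrite("pics/t12.png",cv2.resize(p[185:285,235:355,::-1],None,fx=6,fy=6,interpolation=cv2.INTER_CUBIC))
cv2.imwrite("pics/t12f.png",p[:,:,::-1])
E
```

```text
clock: 16.18
position: [0.6, 0.1267, 0.1655]
tool_rot: [-3.135, -0.014, 3.136]
ft_force: [-0.5, -0.4, 0.3]
opening: 0.005
clock: 16.6
position: [0.559, 0.3097, 0.1659]
tool_rot: [-3.136, -0.013, 3.137]
ft_force: [0.5, -0.6, -0.3]
opening: 0.006
clock: 16.93
position: [0.5411, 0.3852, 0.1655]
tool_rot: [-3.136, -0.013, -3.141]
ft_force: [0.1, -0.4, 0.1]
opening: 0.007
[ 0.07901703 -0.36902521  0.11360693]
```

View pics/t12.png

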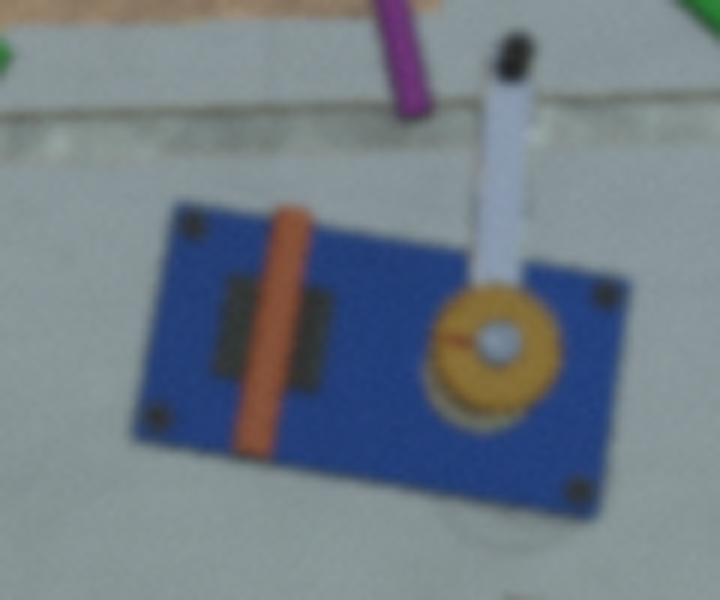

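View pics/t12f.png

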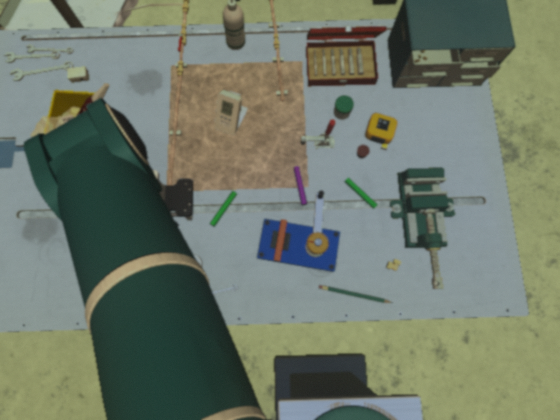

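The arm is off the tube, the red line is at its index position, and the tube is still in its vee. The robot is clear of everything.

```bash
python3 -c "
from station import workorder; print(workorder.hand_in())"
```

```text
the job is handed in; nothing more can be done
None
```

I loosened the collar by two full turns and then swung the clamp arm off the tube. The job was handed in at about 17 s; the hand-in gives no verdict, so whether it passed is not confirmed.

- **Collar:** I rolled the shut fingertips round the rim counter-clockwise, with forces around 10 N and up to about 20 N. I checked the angle from pictures on the way:
  - At about 7.4 rad it was a little under the 7.7 rad of finger travel, so there was slight slip.
  - At about 12.1 rad I added one more 12 mm stroke.
  - In the last top picture the red line is back where it was at the start. The two-turn count rests on the rolled distance plus these looks. At the 12.1 rad look, rolled distance alone gave only 11.5–11.7 rad, and I trusted the picture.
- **Arm:** I pushed only against the robot side of the peg. Its final angle is about 1.46 rad, read from the scene camera, and nothing was touching it at the end.
- **Tube and other things:** The tube still lies in its vee. I moved nothing near the bystanders. The last picture shows the rubber bung in place, but the robot's arm hid the tape roll and one brass fitting, so I did not re-check those.

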